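# Lock the craft turntable

## Task

Lock the turntable so that its pot can be decorated: push the lever of the lock collar counter-clockwise (seen from above) until the lever lines up with the rib-shaped locked mark on the base, and leave it there, neither short of the mark nor past it. Leave the pot standing where it is on the turntable, and do not disturb the glue gun, the jar or the box of sticks.

Things in the scene. Friction and masses are not known exactly. Their poses are not given: they have to be found in the camera images.
- turntable: Turntable screwed to the table; fixed. Origin on its upright axis at the table surface, z up; its +x axis points to the locked mark. Round dark steel base plate 312 mm across, 16 mm high, with two raised bright marks near its rim and three flat dark screw heads (not marks); steel column; on top an aluminium wheel head 150 mm across, 62 to 74 mm above the table, which does not turn.
- locked_mark (a point): Centre of the top of the locked mark, a straight radial aluminium rib on the base's rim, 24 mm long, 12 mm wide, 8 mm high: 140 mm from the turntable's axis, 24 mm above the table.
- released_mark (a point): Top of the released mark, a round aluminium stud 12 mm across on the base's rim, 140 mm from the axis, 22 mm above the table, 1.4 rad clockwise of the locked mark.
- lock_collar (a joint): Angle of the lock collar and its lever about the turntable's axis, rad, growing counter-clockwise seen from above. 0: lever exactly in line with the locked mark; negative: not yet locked. End stops at -1.4 (released) and +0.3 (past the mark). Starts between -1.3 and -0.65. No spring: turns stiffly (0.3 N m, some 3 N at the post) and stays where it is left.
- lever_root (a point): Where the lever leaves the collar, 52 mm from the axis, 42 mm above the table. The collar is a dark steel ring 104 mm across around the column under the wheel head. Its one lever is a flat aluminium radial arm 14 mm wide, its top 42 mm above the table, reaching to 126 mm from the axis.
- lever_post (a point): Centre of the top of the upright aluminium post on the lever, 82 mm above the table, 115 mm from the turntable's axis. The post is a round bar 16 mm across, free from the arm's top (42 mm) to 82 mm; a gap of 32 mm lies between it and the wheel head's rim. It moves on a circle about the axis as the collar turns.
- pot: Terracotta pot with patches of green moss, standing loose on the wheel head near its middle; 104 mm across at the rim, 50 mm high, so that its rim is 124 mm above the table. Origin at the centre of its underside.
- glue_gun: Cordless glue gun lying on its side beyond and to the left of the turntable, body 150 x 32 x 36 mm, with a handle to one side and a nozzle. Loose. Origin under the middle of its body.
- bead_jar: Closed orange jar with a white lid, 68 mm across, 100 mm high, loose, to the left of the turntable. Origin at the centre of its underside.
- stick_box: Open cardboard box full of wooden sticks, 160 x 120 x 60 mm, loose, to the right of the turntable. Origin at the centre of its underside.
Not all that is in view belongs to the job. There is more than one size of the pot; the one meant has the size given above.

How it is judged:
By the outcome, as a careful person would: the job done as asked, in the order asked, and still so for the second after the job is handed in, with the robot touching nothing.
It also fails if it takes over 38 s, if anything falls off the work surface, if the arm or the gripper's body presses on something with over 40 N, if the wrist force passes 120 N, or if a joint passes its speed limit or range.

## Robot

A 7-joint arm with a two-finger parallel gripper is mounted at the origin on the work surface. World frame = base frame: x ahead of the robot, y to its left, z up, the work surface at z = 0. Lengths are in m, angles in rad, forces in N, time in s.
With the tool pointing down it reaches from about 0.35 to 0.9 m from the base axis. Payload 8.1 kg.
Tool frame: the origin (TCP) lies at the very end of the fingers, on their centre line; the grasp point (between the pads) lies arm.hold_point_z behind it (arm.hold_point_z is the distance from the TCP to the grasp point, in m); z points along the fingers, y is the line along which they close (so a half turn about z gives the same grasp; the last joint's range is limited). The gripper opens to 92 mm and grips with 3 to 60 N. Pads are 19 mm wide; open, the fingers measure 130 mm over their backs; the gripper's body (75 mm by 190 mm) begins 47 mm behind the grasp point.
Start: joints at [-1.372, 0.434, 0.025, 1.573, -0.012, 1.134, -0.075], TCP at [0.186, 0.597, 0.227] pointing down, gripper open.
Joint ranges: [-2.62, 2.62], [-0.44, 2.09], [-1.27, 1.32], [0.08, 2.57], [-1.32, 4.46], [0.12, 2], [-2.74, 2.74]. Speed limits (rad/s): [2.22, 2.22, 3.01, 3.01, 3.14, 3.14, 3.14].

## Interface

Orientations are given as a rotation vector (axis times angle).
In Python, from cell import arm, vision, job, cut_out gives the robot as it stands. The module is installed in compiled form; this text tells all that it offers.
- The arm moves only by the tool play_rows, never from a script. Its argument "increments" is text: rows parted by semicolons, each of 5 numbers parted by spaces: the shift along the tool's x, y, z in cm, then the turn about the tool's z in degrees, then the opening, from -1 (shut) to 1 (fully open), so that 0 is half open. A call has 1 to 5 rows; each row shifts and turns the commanded pose from where the row before left it, along the tool's axes as they then stand; what a row does not reach is not made up. A row lasts 1/12 s, in which the tool goes at most 41.7 mm and 7.16 degrees, less where a joint would pass 70% of its speed; a pose out of reach is approached as far as the arm can. A call is refused whole if a number of a shift passes 4.17 or a number of a turn 7.16, either way. A call with a gripper value outside its range is refused whole. The fingers move at their own pace and stop on an object; "grip_force" is the grip in N (left out, the last holds). Time passes only in rows, so rows that do not move let the fingers close. It gives the time, the measured TCP pose, the force, the opening and the grip force at its end, in the units of the state.
- arm.observe(): the state, without advancing time (a new reading comes with each control period).
- vision.get_image(name): name is "scene" or "top" or "wrist"; returns a dict with "frame" (420x560x3 uint8, red, green, blue), "z_map" (420x560 float32, m along the optical axis (not along the pixel's ray), 0 where there is no reading), "mtx" (3x3 intrinsics, pixels), "cam_to_world" (4x4, takes a point from camera to world coordinates). Camera axes: x right, y up, looking along -z (the intrinsics and any distortion apply to the point x, -y, -z); pixel columns grow to the right and rows downward; lengths in m; the calibration is good to about 2 mm. The wrist camera is an equidistant fisheye: a pixel r from the principal point sees the ray r / f radians off the axis. A picture is of the moment at which its call begins.
- job.sign_off(): hands the job in; it is judged then, once.
Trained networks look in a picture, given as the dict that the camera call returned (one of the last four; its "shot" number tells which), for a name from the list of things; names that differ only in an ending like _2 or _b are one class to them, and where a whole thing is asked for, a point or a joint stands for the part that bears it (a point fixed in the world has none). Each returns a list of dicts, best first, with "confidence" (0 to 1); they miss things now and then, are a little off and sometimes report something else, mostly with a low value. They report only what shows in the picture. A call takes as long as a camera call. They do not tell look-alikes from the thing itself.
- cut_out(query, picture): "mask" (420x560 bool, what is visible of it) and "point" ([row, column] in pixels, amid what is visible of it).
The state is a dict: "clock": time; "joints": joint angles; "dq": joint speeds; "joint_efforts": joint torques, N m; "position": TCP position; "ee_rot": TCP orientation; "force": force on the tool from outside, world axes, zero at the start; "ft_torque": the same for the moment, N m; "width": opening from 0.0 (shut) to 1.0 (fully open); "gripper_force": force on a finger pad.
Only numpy, scipy, OpenCV 4.12 (cv2) and the standard library are available. Lean on these libraries where they do the work, as an engineer would, in place of code of your own. Each camera call takes 0.05 s, during which the arm holds its last target. There are 200 camera calls.

## Working session

There is one attempt and no reset: what is moved stays moved. The work goes in short steps, Python scripts to look and compute and a tool call to move; the robot and the scene stay as the last step left them, time stands still between calls to the robot, and variables do not carry over. Pictures are saved under pics/ and viewed, at most 10 in all, crops included, and the job is handed in when it is done.

Besides the shell and the picture viewer there is one more tool, called after "Call:" by a JSON object that holds its "name" and its "arguments", one argument or row to a line. play_rows: Moves the arm, as the interface text tells. Its arguments: {"type":"object","properties":{"increments":{"type":"string"},"grip_force":{"type":"number"}},"required":["increments"]}

```bash
mkdir -p pics
cat > h.py <<'E'
import numpy as np, cv2
from cell import arm, vision, job, cut_out
def cloud(p):
    z=p["z_map"]; K=p["mtx"]; v,u=np.mgrid[:420,:560]
    x=(u-K[0,2])/K[0,0]*z; y=(v-K[1,2])/K[1,1]*z
    P=np.stack([x,-y,-z,np.ones_like(z)],-1)@p["cam_to_world"].T
    P=P[...,:3]; P[z==0]=np.nan
    return P
def save(n,im,s=1): cv2.imwrite("pics/"+n,cv2.resize(im[...,::-1],None,fx=s,fy=s,interpolation=cv2.INTER_CUBIC))
E
python3 - <<'E'
from h import *
a=vision.get_image("top"); b=vision.get_image("scene")
np.savez("s0.npz",top=a["frame"],P=cloud(a),scene=b["frame"],Q=cloud(b))
im=np.vstack([a["frame"],b["frame"]]); 
save("a.png",a["frame"],1.4);save("b.png",b["frame"],1.4)
s=arm.observe();print(s["clock"],s["position"],s["ee_rot"],arm.hold_point_z)
for q in["turntable","lock_collar","lever_post","locked_mark","released_mark","pot","glue_gun","bead_jar","stick_box"]:
  for n,p in(("top",a),("scene",b)):
    P=cloud(p)
    for r in cut_out(q,p)[:3]: 
        i,j=map(int,r["point"]);print(q,n,round(r["confidence"],2),(i,j),r["mask"].sum(),P[i,j].round(3))
E
```

```text
0.1 [0.18569716 0.59630096 0.22602673] [-4.72400635e-01 -3.10578946e+00  2.20000204e-03] 0.0188
turntable top 0.9 (194, 305) 4758 [ 0.481 -0.079  0.116]
turntable scene 0.6 (239, 265) 5863 [ 0.6   -0.089  0.077]
lock_collar scene 0.41 (251, 266) 119 [ 0.648 -0.085  0.087]
locked_mark top 0.6 (198, 307) 4689 [ 0.473 -0.087  0.073]
locked_mark scene 0.72 (267, 431) 1256 [0.67  0.383 0.038]
locked_mark scene 0.64 (234, 265) 5889 [ 0.58  -0.09   0.073]
released_mark top 0.86 (194, 309) 4810 [ 0.481 -0.093  0.115]
released_mark scene 0.94 (237, 265) 6105 [ 0.593 -0.089  0.076]
pot top 0.93 (274, 371) 1323 [ 0.206 -0.323  0.008]
pot top 0.7 (203, 204) 1206 [0.461 0.293 0.011]
pot top 0.67 (183, 308) 631 [ 0.529 -0.091  0.069]
pot scene 0.94 (146, 202) 1294 [ 0.167 -0.324  0.012]
pot scene 0.88 (207, 386) 1679 [0.432 0.286 0.008]
pot scene 0.63 (207, 266) 892 [ 0.489 -0.089  0.083]
glue_gun top 0.66 (148, 179) 714 [0.664 0.39  0.035]
glue_gun scene 0.78 (268, 430) 1157 [0.675 0.379 0.042]
glue_gun scene 0.35 (185, 442) 659 [0.4   0.453 0.078]
bead_jar top 0.81 (229, 153) 379 [0.354 0.452 0.099]
bead_jar scene 0.98 (183, 440) 685 [0.394 0.447 0.081]
bead_jar scene 0.58 (237, 266) 5735 [ 0.59  -0.087  0.071]
stick_box top 0.72 (192, 305) 4592 [ 0.494 -0.08   0.081]
stick_box top 0.7 (200, 425) 1653 [ 0.475 -0.517  0.042]
stick_box scene 0.57 (211, 124) 2160 [ 0.482 -0.526  0.054]
```

View pics/a.png

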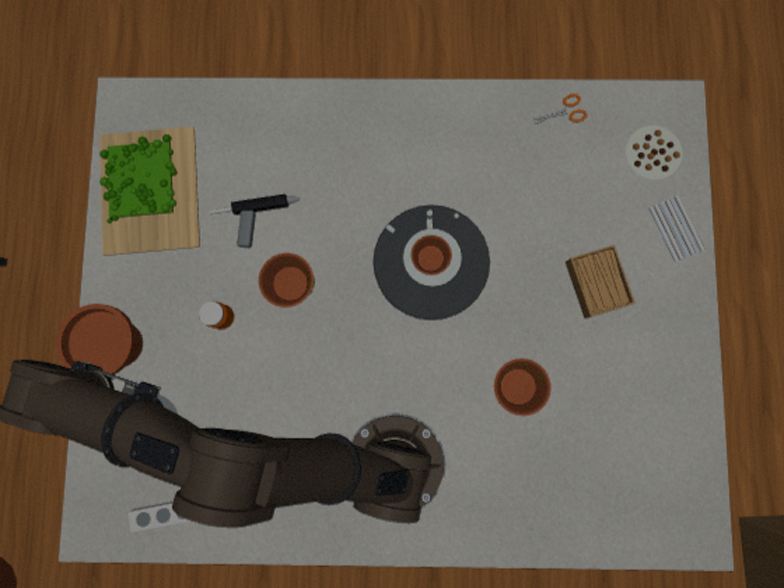

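View pics/b.png

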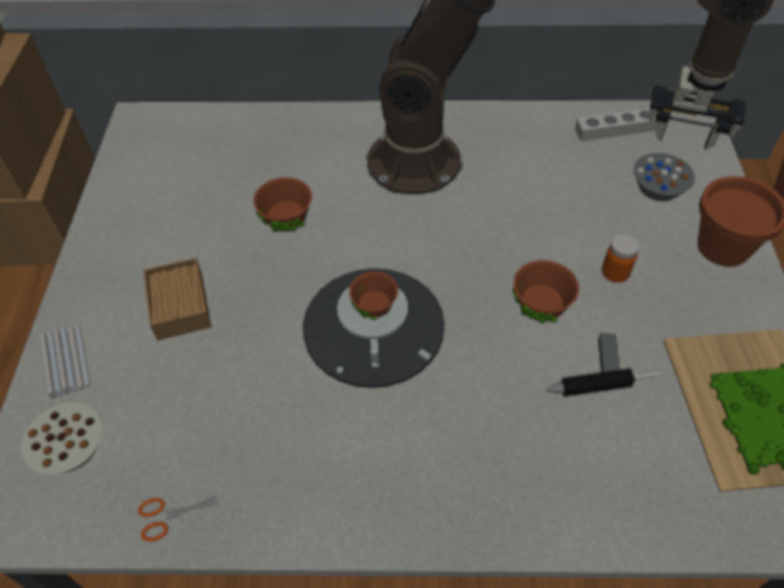

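The pictures show the turntable at top-view pixel (432,262). The lever points up to about (430,213).
- **Could be taken for the locked mark:** the rib at (390,229), the round stud at (457,215) and the dark screw heads. I choose the rib.
- **Could be taken for the lever:** the marks. I choose the bright arm with a post at (430,213).

Next is one close crop.

Run:
```python
from h import *
d=np.load("s0.npz");P=d["P"];Q=d["Q"]
A=d["top"][135:240,255:360];B=d["scene"][185:280,210:325]
A=cv2.resize(A,(390,390),interpolation=cv2.INTER_CUBIC);B=cv2.resize(B,(400,390),interpolation=cv2.INTER_CUBIC)
save("c.png",np.hstack([A,B]))
for n,P,f in(("top",P,d["top"]),("scene",Q,d["scene"])):
    near=np.hypot(P[...,0]-.5,P[...,1]+.09)<.22
    g=f.max(-1).astype(int)
    base=near&(abs(P[...,2]-.016)<.006)&(g<90)
    pts=(P[base][:,:2]*1000).astype(np.float32)
    c,r=cv2.minEnclosingCircle(pts);print(n,"base",c,r,base.sum(),P[base][:,2].mean())
    # hull circle fit
    h=cv2.convexHull(pts)[:,0];M=np.c_[2*h,np.ones(len(h))];s=np.linalg.lstsq(M,(h**2).sum(1),rcond=None)[0]
    print(s[:2],np.sqrt(s[2]+s[0]**2+s[1]**2))
    c=s[:2]/1000
    R=np.hypot(P[...,0]-c[0],P[...,1]-c[1]);th=np.arctan2(P[...,1]-c[1],P[...,0]-c[0])
    m=(R>.08)&(R<.156)&(g>105)&(P[...,2]>.012)
    k,l,st,_=cv2.connectedComponentsWithStats(m.astype(np.uint8))
    for i in range(1,k):
        q=l==i
        if q.sum()>3: print(q.sum(),P[q].mean(0).round(4),P[q][:,2].min().round(3),P[q][:,2].max().round(3),"R",R[q].mean().round(4),"th",th[q].mean().round(4), "px",np.argwhere(q).mean(0).round(1))
```

```text
top base (525.7349853515625, -92.14303588867188) 155.8645477294922 3367 0.016125807659922456
[525.35753179 -92.31437587] 154.56962116373688
13 [ 0.6409 -0.0839  0.0835] 0.08 0.089 R 0.1159 th 0.0728 px [151.6 306.4]
6 [ 0.6488 -0.1575  0.0206] 0.012 0.03 R 0.1396 th -0.486 px [154.  325.5]
29 [ 0.6205 -0.0856  0.0423] 0.032 0.05 R 0.0954 th 0.0707 px [159.9 306.4]
18 [0.6123 0.018  0.0247] 0.017 0.032 R 0.1405 th 0.9031 px [162.9 278.5]
scene base (528.024658203125, -86.91222381591797) 157.7726287841797 4335 0.01669510403120396
[527.90323604 -89.15012357] 155.04187504592045
24 [ 0.6374 -0.0821  0.0777] 0.042 0.088 R 0.1098 th 0.0648 px [249.7 267.1]
25 [0.613  0.0208 0.0245] 0.019 0.034 R 0.1391 th 0.9124 px [252.6 303. ]
7 [ 0.6498 -0.082   0.0433] 0.04 0.049 R 0.1222 th 0.0585 px [259.9 267.4]
12 [ 0.6489 -0.1554  0.0215] 0.017 0.026 R 0.138 th -0.5012 px [263.5 242.5]
```

View pics/c.png

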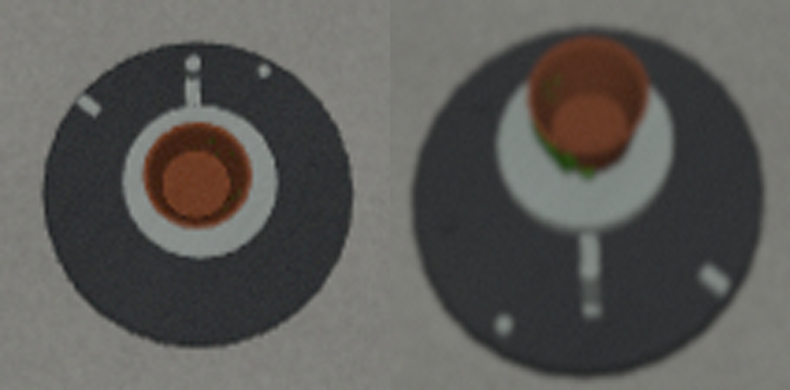

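The crop confirms the choice. The rib-shaped locked mark is at left (90,105), the lever with its post at (193,65–95) and the round stud at (264,70). The mark-to-stud angle measures 1.40 rad, as specified. The axis is at (0.526,-0.091), the lever at about 0.068 rad and the mark at about 0.907 rad.

I'll straddle the post with the fingers closing along the tangent.

```bash
cat > plan.py <<'E'
from h import *
from scipy.spatial.transform import Rotation as Ro
C=np.array([.5262,-.0908])
def rows(target,yaw_y,n,o):
    """target xyz, world angle of tool y axis (deg); shift before turn"""
    s=arm.observe(); p=np.array(s["position"]); R=Ro.from_rotvec(s["ee_rot"]); 
    y=R.as_matrix()[:,1]; a=np.degrees(np.arctan2(y[1],y[0]))
    t=-(((yaw_y-a)+180)%360-180)/n
    d=(np.array(target)-p)/n*100
    out=[]
    for i in range(n):
        out.append("%.2f %.2f %.2f %.2f %g"%(*R.inv().apply(d),t,o)); R=R*Ro.from_rotvec([0,0,np.radians(t)])
    print("t",s["clock"],"p",p.round(4),"yaw",a.round(1),"F",np.round(s["force"],1),"w",s["width"],"tilt",R.as_matrix()[2,2].round(4))
    for i in range(0,n,5): print("; ".join(out[i:i+5]))
def arc(th,r=.115): return C+r*np.array([np.cos(th),np.sin(th)])
E
python3 - <<'E'
from plan import *
rows([*arc(.068),.20],np.degrees(.068)-90,28,1)
E
```

```text
t 1.0 p [0.1858 0.5968 0.2268] yaw 72.7 F [0.8 0.1 0. ] w 1.0062618119138702 tilt -1.0
-2.27 -1.83 0.10 5.67 1; -2.44 -1.60 0.10 5.67 1; -2.59 -1.35 0.10 5.67 1; -2.71 -1.09 0.10 5.67 1; -2.81 -0.82 0.10 5.67 1
-2.87 -0.53 0.10 5.67 1; -2.91 -0.25 0.10 5.67 1; -2.92 0.04 0.10 5.67 1; -2.90 0.33 0.10 5.67 1; -2.86 0.61 0.10 5.67 1
-2.78 0.89 0.10 5.67 1; -2.68 1.16 0.10 5.67 1; -2.55 1.42 0.10 5.67 1; -2.40 1.67 0.10 5.67 1; -2.22 1.90 0.10 5.67 1
-2.02 2.11 0.10 5.67 1; -1.80 2.30 0.10 5.67 1; -1.57 2.46 0.10 5.67 1; -1.32 2.61 0.10 5.67 1; -1.05 2.73 0.10 5.67 1
-0.78 2.82 0.10 5.67 1; -0.50 2.88 0.10 5.67 1; -0.21 2.91 0.10 5.67 1; 0.08 2.92 0.10 5.67 1; 0.37 2.90 0.10 5.67 1
0.65 2.85 0.10 5.67 1; 0.93 2.77 0.10 5.67 1; 1.20 2.66 0.10 5.67 1
```

Call:
{"name": "play_rows", "arguments": {
  "increments": "-2.3 -1.8 0.1 5.7 1; -2.4 -1.6 0.1 5.7 1; -2.6 -1.3 0.1 5.7 1; -2.7 -1.1 0.1 5.7 1; -2.8 -0.8 0.1 5.7 1"
}}

```text
clock: 1.42
position: [0.2678, 0.4751, 0.2218]
ee_rot: [-1.229, -2.891, -0.0]
force: [0.6, -0.2, -0.2]
width: 0.997
gripper_force: 0.0
```

Call:
{"name": "play_rows", "arguments": {
  "increments": "-2.9 -0.5 0.1 5.7 1; -2.9 -0.2 0.1 5.7 1; -2.9 0 0.1 5.7 1; -2.9 0.3 0.1 5.7 1; -2.9 0.6 0.1 5.7 1"
}}

```text
clock: 1.83
position: [0.3486, 0.3533, 0.2169]
ee_rot: [-1.903, -2.499, -0.001]
force: [0.9, -0.2, -0.3]
width: 0.998
gripper_force: 0.0
```

Call:
{"name": "play_rows", "arguments": {
  "increments": "-2.8 0.9 0.1 5.7 1; -2.7 1.2 0.1 5.7 1; -2.5 1.4 0.1 5.7 1; -2.4 1.7 0.1 5.7 1; -2.2 1.9 0.1 5.7 1"
}}

```text
clock: 2.25
position: [0.4298, 0.2317, 0.212]
ee_rot: [-2.46, -1.954, -0.001]
force: [0.5, 0.6, 0.5]
width: 0.998
gripper_force: 0.0
```

Call:
{"name": "play_rows", "arguments": {
  "increments": "-2 2.1 0.1 5.7 1; -1.8 2.3 0.1 5.7 1; -1.6 2.5 0.1 5.7 1; -1.3 2.6 0.1 5.7 1; -1 2.7 0.1 5.7 1"
}}

```text
clock: 2.67
position: [0.5104, 0.1102, 0.207]
ee_rot: [-2.865, -1.289, -0.001]
force: [-0.4, 0.3, 0.1]
width: 1.0
gripper_force: 0.0
```

Run:
```python
from plan import *
print(arm.observe()["joints"])
rows([*arc(.068),.20],np.degrees(.068)-90,10,1)
```

```text
[-0.80066211  0.31468045  0.63013995  1.88662107 -0.21774255  1.00802859
 -0.80240576]
t 2.6667 p [0.5104 0.1102 0.207 ] yaw -41.6 F [-0.4  0.3  0.1] w 1.0004008715775534 tilt -1.0
-0.58 2.26 0.07 4.45 1; -0.40 2.30 0.07 4.45 1; -0.22 2.32 0.07 4.45 1; -0.04 2.33 0.07 4.45 1; 0.14 2.33 0.07 4.45 1
0.32 2.31 0.07 4.45 1; 0.50 2.28 0.07 4.45 1; 0.67 2.23 0.07 4.45 1; 0.84 2.17 0.07 4.45 1; 1.01 2.10 0.07 4.45 1
```

Call:
{"name": "play_rows", "arguments": {
  "increments": "-0.6 2.3 0.1 4.5 1; -0.4 2.3 0.1 4.5 1; -0.2 2.3 0.1 4.5 1; 0 2.3 0.1 4.5 1; 0.1 2.3 0.1 4.5 1"
}}

```text
clock: 3.08
position: [0.576, 0.0148, 0.2018]
ee_rot: [-3.061, -0.707, -0.001]
force: [0.2, 0.3, 0.5]
width: 1.001
gripper_force: 0.0
```

Call:
{"name": "play_rows", "arguments": {
  "increments": "0.3 2.3 0.1 4.5 1; 0.5 2.3 0 4.5 1; 0.7 2.2 0 4.5 1; 0.8 2.2 0 4.5 1; 1 2.1 0 4.5 1"
}}

```text
clock: 3.5
position: [0.6406, -0.0821, 0.2007]
ee_rot: [-3.14, -0.096, -0.0]
force: [-0.2, 0.2, 0.6]
width: 0.999
gripper_force: 0.0
```

Run:
```python
from plan import *
w=vision.get_image("wrist"); t=vision.get_image("top"); save("w.png",np.hstack([w["frame"][:,80:480],t["frame"][110:250,240:375].repeat(3,0).repeat(3,1)[:420,:400]]))
print(arm.observe()["joints"])
rows([*arc(.068),.052],np.degrees(.068)-90,10,1)
```

```text
[-0.45381534  0.58568476  0.80637058  1.59502433 -0.44848012  1.15423138
 -1.05980711]
t 3.6 p [ 0.641  -0.0855  0.2008] yaw -86.7 F [-1.8 -1.4  1.4] w 1.0033565783553136 tilt -1.0
-0.00 -0.03 1.49 -0.06 1; -0.00 -0.03 1.49 -0.06 1; -0.00 -0.03 1.49 -0.06 1; -0.00 -0.03 1.49 -0.06 1; -0.00 -0.03 1.49 -0.06 1
-0.00 -0.03 1.49 -0.06 1; -0.00 -0.03 1.49 -0.06 1; -0.00 -0.03 1.49 -0.06 1; -0.00 -0.03 1.49 -0.06 1; 0.00 -0.03 1.49 -0.06 1
```

View pics/w.png

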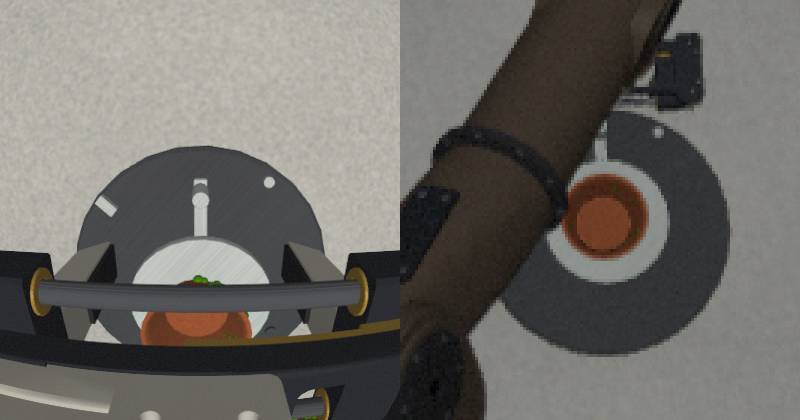

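The wrist view shows the post at (200,201) midway between the fingers, the rib at (105,207) and the stud at (269,183). The pot is well clear of the gripper. I'll measure more precisely with this closer camera.

```bash
cat >> plan.py <<'E'
def wcloud(p):
    z=p["z_map"]; K=p["mtx"]; v,u=np.mgrid[:420,:560]
    a=(u-K[0,2])/K[0,0]; b=(v-K[1,2])/K[1,1]; r=np.hypot(a,b)+1e-9; s=np.tan(r)/r*z
    P=(np.stack([a*s,-b*s,-z,np.ones_like(z)],-1)@p["cam_to_world"].T)[...,:3]; P[z==0]=np.nan
    return P
def circ(h):
    s=np.linalg.lstsq(np.c_[2*h,np.ones(len(h))],(h**2).sum(1),rcond=None)[0]
    return s[:2],np.sqrt(s[2]+s[0]**2+s[1]**2)
def wmeasure():
    p=vision.get_image("wrist"); P=wcloud(p); g=p["frame"].max(-1).astype(int); f=p["frame"]
    R=np.hypot(P[...,0]-C[0],P[...,1]-C[1]); th=np.arctan2(P[...,1]-C[1],P[...,0]-C[0])
    # base rim: outermost base points per angle
    m=(abs(P[...,2]-.016)<.004)&(R>.14)&(R<.17)&(g<120)
    B=[]
    for t in np.arange(-3,3,.05):
        q=m&(abs(th-t)<.025)
        if q.sum()>5: i=np.argmax(np.where(q,R,0)); B.append(P.reshape(-1,3)[i,:2])
    print("rim",len(B),circ(np.array(B)) if len(B)>5 else "")
    m=(R>.078)&(R<.158)&(g>130)&(P[...,2]>.012)&(P[...,2]<.095)
    k,l,st,_=cv2.connectedComponentsWithStats(m.astype(np.uint8))
    for i in range(1,k):
        q=l==i
        if q.sum()>25:
            print(q.sum(),P[q].mean(0).round(4),"z",P[q][:,2].min().round(3),P[q][:,2].max().round(3),"R",R[q].mean().round(4),"th",th[q].mean().round(4),"px",np.argwhere(q).mean(0).round())
            for n,lo,hi in(("arm",.039,.045),("post",.079,.085),("rib",.0225,.0255)):
                a=q&(P[...,2]>lo)&(P[...,2]<hi)
                if a.sum()>15: print("   ",n,a.sum(),P[a].mean(0).round(4),"R",R[a].mean().round(4),"th",th[a].mean().round(4))
E
python3 - <<'E'
from plan import *
wmeasure()
E
```

```text
rim 70 (array([ 0.52970706, -0.09053181]), np.float64(0.15332619709106265))
98 [ 0.6509 -0.157   0.0228] z 0.017 0.025 R 0.1412 th -0.4882 px [182. 345.]
    rib 61 [ 0.6511 -0.157   0.0233] R 0.1414 th -0.4875
61 [ 0.6506 -0.0828  0.043 ] z 0.04 0.049 R 0.1248 th 0.0643 px [182. 276.]
    arm 57 [ 0.6508 -0.0828  0.0428] R 0.1249 th 0.0643
459 [ 0.628  -0.0841  0.0624] z 0.041 0.085 R 0.1021 th 0.0657 px [209. 276.]
    arm 234 [ 0.6141 -0.0849  0.0429] R 0.0882 th 0.0672
    post 224 [ 0.6426 -0.0833  0.0829] R 0.1167 th 0.0641
222 [0.614  0.0194 0.0249] z 0.017 0.027 R 0.141 th 0.8979 px [207. 182.]
    rib 176 [0.6141 0.0192 0.0247] R 0.1408 th 0.8964
```

The wrist view gives the axis at (0.5278,-0.0909), where the mark chord and post radius check against the stated sizes. The lever is at 0.066 rad and the mark at 0.9065 rad. I'll descend around the post.

Call:
{"name": "play_rows", "arguments": {
  "increments": "0 -0.1 1.5 0 1; 0 0 1.5 0 1; 0.1 -0.1 1.5 0 1; 0 0 1.5 0 1; 0.1 0 1.5 0 1"
}}

```text
clock: 4.07
position: [0.6414, -0.0774, 0.125]
ee_rot: [-3.139, -0.106, 0.0]
force: [-0.5, -0.3, -0.3]
width: 1.001
gripper_force: 0.0
```

Call:
{"name": "play_rows", "arguments": {
  "increments": "0 0 1.5 0 1; 0 0 1.5 0 1; 0 0 1.5 0 1; 0 0 1.5 0 1; 0 0 1.3 0 1"
}}

```text
clock: 4.48
position: [0.6414, -0.0775, 0.0517]
ee_rot: [-3.139, -0.106, 0.001]
force: [0.1, 1.1, 0.2]
width: 1.001
gripper_force: 0.0
```

Call:
{"name": "play_rows", "arguments": {
  "increments": "0 0 0 0 0; 0 0 0 0 -0.4; 0 0 0 0 -0.6; 0 0 0 0 -0.8; 0 0 0 0 -1",
  "grip_force": 8
}}

```text
clock: 4.9
position: [0.6424, -0.0793, 0.0537]
ee_rot: [3.14, 0.102, 0.002]
force: [0.4, -0.1, -0.8]
width: 0.686
gripper_force: 0.0
```

Call:
{"name": "play_rows", "arguments": {
  "increments": "0 0 0 0 -1; 0 0 0 0 -1; 0 0 0 0 -1; 0 0 0 0 -1; 0 0 0 0 -1"
}}

```text
clock: 5.32
position: [0.6419, -0.0792, 0.0528]
ee_rot: [-3.14, -0.101, -0.0]
force: [-0.9, 0.0, -0.3]
width: 0.324
gripper_force: 0.0
```

```bash
cat >> plan.py <<'E'
C=np.array([.5278,-.0909])
def arcrows(th0,th1,n,o,r=.115):
    s=arm.observe(); p=np.array(s["position"]); R=Ro.from_rotvec(s["ee_rot"]); y=R.as_matrix()[:,1]
    a=np.arctan2(y[1],y[0]); q=p[:2]-C
    print("t",s["clock"],"p",p.round(4),"polar",np.hypot(*q).round(4),np.arctan2(q[1],q[0]).round(4),"yaw+90",(a+np.pi/2).round(4),"F",np.round(s["force"],1),"w",round(s["width"],3),s["gripper_force"],"j",s["joints"].round(2))
    ths=np.linspace(th0,th1,n+1); L=[]
    for i in range(n):
        d=np.r_[C+r*np.array([np.cos(ths[i+1]),np.sin(ths[i+1])])-(C+r*np.array([np.cos(ths[i]),np.sin(ths[i])])),0]*100
        t=-np.degrees(ths[i+1]-ths[i]); L.append("%.2f %.2f 0 %.2f %g"%(*R.inv().apply(d)[:2],t,o)); R=R*Ro.from_rotvec([0,0,np.radians(t)])
    for i in range(0,n,5): print("; ".join(L[i:i+5]))
E
python3 -c "
from plan import *
arcrows(.066,.9065,24,-1)"
```

```text
t 5.3167 p [ 0.6419 -0.0792  0.0528] polar 0.1146 0.1019 yaw+90 0.0646 F [-0.9  0.  -0.3] w 0.324 0.0 j [-0.39  0.74  0.69  1.73 -0.58  0.89 -0.96]
-0.01 -0.40 0 -2.01 -1; -0.01 -0.40 0 -2.01 -1; -0.01 -0.40 0 -2.01 -1; -0.01 -0.40 0 -2.01 -1; -0.01 -0.40 0 -2.01 -1
-0.01 -0.40 0 -2.01 -1; -0.01 -0.40 0 -2.01 -1; -0.01 -0.40 0 -2.01 -1; -0.01 -0.40 0 -2.01 -1; -0.01 -0.40 0 -2.01 -1
-0.01 -0.40 0 -2.01 -1; -0.01 -0.40 0 -2.01 -1; -0.01 -0.40 0 -2.01 -1; -0.01 -0.40 0 -2.01 -1; -0.01 -0.40 0 -2.01 -1
-0.01 -0.40 0 -2.01 -1; -0.01 -0.40 0 -2.01 -1; -0.01 -0.40 0 -2.01 -1; -0.01 -0.40 0 -2.01 -1; -0.01 -0.40 0 -2.01 -1
-0.01 -0.40 0 -2.01 -1; -0.01 -0.40 0 -2.01 -1; -0.01 -0.40 0 -2.01 -1; -0.01 -0.40 0 -2.01 -1
```

Call:
{"name": "play_rows", "arguments": {
  "increments": "0 0.4 0 0 -1; 0 0 0 0 -1; 0 0 0 0 -1; 0 0 0 0 -1; 0 0 0 0 -1"
}}

```text
clock: 5.73
position: [0.6421, -0.084, 0.0528]
ee_rot: [3.139, 0.101, 0.0]
force: [0.7, -3.2, 0.0]
width: 0.173
gripper_force: 8.0
```

```bash
python3 -c "
from plan import *
arcrows(.066,.9065,24,-1)"
```

```text
t 5.7333 p [ 0.6421 -0.084   0.0528] polar 0.1145 0.0603 yaw+90 0.0641 F [ 0.7 -3.2  0. ] w 0.173 8.000020310282707 j [-0.38  0.74  0.69  1.73 -0.58  0.89 -0.95]
-0.01 -0.40 0 -2.01 -1; -0.01 -0.40 0 -2.01 -1; -0.01 -0.40 0 -2.01 -1; -0.01 -0.40 0 -2.01 -1; -0.01 -0.40 0 -2.01 -1
-0.01 -0.40 0 -2.01 -1; -0.01 -0.40 0 -2.01 -1; -0.01 -0.40 0 -2.01 -1; -0.01 -0.40 0 -2.01 -1; -0.01 -0.40 0 -2.01 -1
-0.01 -0.40 0 -2.01 -1; -0.01 -0.40 0 -2.01 -1; -0.01 -0.40 0 -2.01 -1; -0.01 -0.40 0 -2.01 -1; -0.01 -0.40 0 -2.01 -1
-0.01 -0.40 0 -2.01 -1; -0.01 -0.40 0 -2.01 -1; -0.01 -0.40 0 -2.01 -1; -0.01 -0.40 0 -2.01 -1; -0.01 -0.40 0 -2.01 -1
-0.01 -0.40 0 -2.01 -1; -0.01 -0.40 0 -2.01 -1; -0.01 -0.40 0 -2.01 -1; -0.01 -0.40 0 -2.01 -1
```

The post is gripped: the opening is 16 mm, which matches its diameter. Next is the arc, with a check halfway.

Call:
{"name": "play_rows", "arguments": {
  "increments": "0 -0.4 0 -2 -1; 0 -0.4 0 -2 -1; 0 -0.4 0 -2 -1; 0 -0.4 0 -2 -1; 0 -0.4 0 -2 -1",
  "grip_force": 12
}}

```text
clock: 6.15
position: [0.6389, -0.0632, 0.0527]
ee_rot: [3.118, 0.381, -0.001]
force: [-3.1, -4.9, 2.4]
width: 0.169
gripper_force: 12.0
```

Call:
{"name": "play_rows", "arguments": {
  "increments": "0 -0.4 0 -2 -1; 0 -0.4 0 -2 -1; 0 -0.4 0 -2 -1; 0 -0.4 0 -2 -1; 0 -0.4 0 -2 -1"
}}

```text
clock: 6.57
position: [0.6326, -0.0444, 0.0527]
ee_rot: [3.073, 0.65, -0.002]
force: [-3.8, -5.0, 2.8]
width: 0.171
gripper_force: 12.0
```

```bash
python3 -c "
from plan import *
arcrows(.41,.9065,1,-1)"
```

```text
t 6.5667 p [ 0.6326 -0.0444  0.0527] polar 0.1147 0.4172 yaw+90 0.417 F [-3.8 -5.   2.8] w 0.171 12.000690400600433 j [-0.4   0.7   0.6   1.76 -0.5   0.85 -0.72]
-1.35 -5.49 0 -28.45 -1
```

Call:
{"name": "play_rows", "arguments": {
  "increments": "0 -0.4 0 -2 -1; 0 -0.4 0 -2 -1; 0 -0.4 0 -2 -1; 0 -0.4 0 -2 -1; 0 -0.4 0 -2 -1"
}}

```text
clock: 6.98
position: [0.6232, -0.0271, 0.0527]
ee_rot: [3.005, 0.915, -0.002]
force: [-3.5, -5.3, 3.4]
width: 0.168
gripper_force: 12.0
```

Call:
{"name": "play_rows", "arguments": {
  "increments": "0 -0.4 0 -2 -1; 0 -0.4 0 -2 -1; 0 -0.4 0 -2 -1; 0 -0.4 0 -2 -1; 0 -0.4 0 -2 -1"
}}

```text
clock: 7.4
position: [0.6109, -0.0117, 0.0527]
ee_rot: [2.914, 1.173, -0.002]
force: [-3.2, -6.1, 2.1]
width: 0.169
gripper_force: 12.0
```

Call:
{"name": "play_rows", "arguments": {
  "increments": "0 -0.4 0 -2 -1; 0 -0.4 0 -2 -1; 0 0 0 0 -1; 0 0 0 0 -1"
}}

```text
clock: 7.73
position: [0.6047, -0.0055, 0.0527]
ee_rot: [-2.871, -1.272, 0.003]
force: [-5.6, -5.7, 3.6]
width: 0.172
gripper_force: 12.0
```

```bash
python3 -c "
from plan import *
arcrows(.835,.9065,2,-1);wmeasure()"
```

```text
t 7.7333 p [ 0.6047 -0.0055  0.0527] polar 0.1149 0.8377 yaw+90 0.8343 F [-5.6 -5.7  3.6] w 0.172 12.003517895936966 j [-0.41  0.63  0.49  1.83 -0.4   0.78 -0.45]
-0.01 -0.41 0 -2.05 -1; -0.01 -0.41 0 -2.05 -1
rim 57 (array([ 0.52944996, -0.08845047]), np.float64(0.15283079578437186))
803 [0.614  0.0194 0.0248] z 0.017 0.027 R 0.14 th 0.9078 px [202. 262.]
    rib 636 [0.614  0.0197 0.0248] R 0.1402 th 0.9086
248 [6.105e-01 5.000e-04 4.260e-02] z 0.039 0.046 R 0.1233 th 0.8355 px [239. 279.]
    arm 242 [6.105e-01 6.000e-04 4.250e-02] R 0.1234 th 0.8355
253 [ 0.6082 -0.0021  0.0826] z 0.081 0.084 R 0.1198 th 0.8351 px [280. 278.]
    post 253 [ 0.6082 -0.0021  0.0826] R 0.1198 th 0.8351
116 [ 0.6508 -0.1572  0.0227] z 0.016 0.024 R 0.1398 th -0.4941 px [328. 447.]
    rib 88 [ 0.6507 -0.1567  0.0231] R 0.1394 th -0.4915
```

Call:
{"name": "play_rows", "arguments": {
  "increments": "0 -0.4 0 -2 -1; 0 -0.4 0 -2.1 -1; 0 0 0 0 -1; 0 0 0 0 -1"
}}

```text
clock: 8.12
position: [0.5987, -0.0005, 0.0527]
ee_rot: [-2.825, -1.374, 0.003]
force: [-5.4, -5.4, 3.8]
width: 0.171
gripper_force: 12.0
```

```bash
python3 -c "
from plan import *
arcrows(.835,.9065,2,-1);wmeasure()"
```

```text
t 8.1167 p [ 5.987e-01 -5.000e-04  5.270e-02] polar 0.1149 0.9053 yaw+90 0.9055 F [-5.4 -5.4  3.8] w 0.171 12.00292244553566 j [-0.41  0.62  0.47  1.84 -0.39  0.77 -0.4 ]
0.02 -0.41 0 -2.05 -1; 0.02 -0.41 0 -2.05 -1
rim 54 (array([ 0.52880468, -0.08887475]), np.float64(0.15349266728022515))
793 [0.6139 0.0195 0.0248] z 0.016 0.027 R 0.1401 th 0.9085 px [202. 277.]
    rib 648 [0.6139 0.0194 0.0247] R 0.14 th 0.9082
247 [0.6041 0.0059 0.0425] z 0.04 0.046 R 0.1234 th 0.9034 px [239. 279.]
    arm 243 [0.6041 0.006  0.0425] R 0.1234 th 0.9034
255 [0.602  0.0031 0.0826] z 0.081 0.085 R 0.1198 th 0.9026 px [280. 279.]
    post 255 [0.602  0.0031 0.0826] R 0.1198 th 0.9026
```

Lever and mark agree within 0.005 rad. I'll release and re-measure.

Call:
{"name": "play_rows", "arguments": {
  "increments": "0 0 0 0 -0.5; 0 0 0 0 0; 0 0 0 0 0.5; 0 0 0 0 1; 0 0 0 0 1"
}}

```text
clock: 8.58
position: [0.6005, 0.0007, 0.0527]
ee_rot: [-2.825, -1.374, -0.001]
force: [0.2, 0.8, -0.3]
width: 0.488
gripper_force: 0.0
```

Call:
{"name": "play_rows", "arguments": {
  "increments": "0 0 0 0 1; 0 0 0 0 1; 0 0 0 0 1; 0 0 0 0 1; 0 0 0 0 1"
}}

```text
clock: 9.0
position: [0.6002, 0.0001, 0.0527]
ee_rot: [-2.826, -1.372, -0.0]
force: [0.5, 0.6, 0.3]
width: 0.845
gripper_force: 0.0
```

```bash
python3 -c "
from plan import *
arcrows(.835,.9065,1,1);wmeasure()"
```

```text
t 9.0 p [6.002e-01 1.000e-04 5.270e-02] polar 0.1163 0.8985 yaw+90 0.9042 F [0.5 0.6 0.3] w 0.845 0.0 j [-0.41  0.62  0.47  1.84 -0.39  0.77 -0.4 ]
0.03 -0.82 0 -4.10 1
rim 35 (array([ 0.52859564, -0.08934553]), np.float64(0.1538305024487757))
807 [0.614  0.0194 0.0246] z 0.015 0.027 R 0.1401 th 0.9078 px [204. 276.]
    rib 629 [0.6138 0.0197 0.0247] R 0.1402 th 0.9096
232 [0.6043 0.0057 0.0426] z 0.04 0.046 R 0.1233 th 0.9009 px [242. 278.]
    arm 228 [0.6043 0.0057 0.0425] R 0.1233 th 0.9006
171 [0.6024 0.0036 0.0825] z 0.08 0.084 R 0.1205 th 0.9029 px [281. 277.]
    post 171 [0.6024 0.0036 0.0825] R 0.1205 th 0.9029
```

Released, with only about 0.006 rad difference. I'll lift straight up and check from above.

Call:
{"name": "play_rows", "arguments": {
  "increments": "0 0 -1 0 1; 0 0 -2 0 1; 0 0 -3 0 1; 0 0 -3 0 1; 0 0 -3 0 1"
}}

```text
clock: 9.47
position: [0.5999, -0.0002, 0.1747]
ee_rot: [2.826, 1.372, -0.0]
force: [-0.2, 0.5, -0.4]
width: 1.001
gripper_force: 0.0
```

Call:
{"name": "play_rows", "arguments": {
  "increments": "0 0 -3 0 1; 0 0 -2 0 1; 0 0 0 0 1; 0 0 0 0 1; 0 0 0 0 1"
}}

```text
clock: 9.88
position: [0.5998, 0.0002, 0.2225]
ee_rot: [-2.826, -1.372, 0.001]
force: [-0.2, -0.0, -0.0]
width: 0.997
gripper_force: 0.0
```

```bash
python3 -c "
from plan import *
arcrows(.835,.9065,1,1);wmeasure()
w=vision.get_image('wrist');s=vision.get_image('scene')
save('e.png',np.hstack([w['frame'][:,80:480],cv2.resize(s['frame'][150:290,190:325],(400,420))]))"
```

```text
t 9.8833 p [5.998e-01 2.000e-04 2.225e-01] polar 0.1161 0.9021 yaw+90 0.9042 F [-0.2 -0.  -0. ] w 0.997 0.0 j [-0.49  0.43  0.58  1.68 -0.26  1.11 -0.51]
0.03 -0.82 0 -4.10 1
rim 72 (array([ 0.52876114, -0.08912374]), np.float64(0.15325647799079872))
238 [0.614  0.0192 0.0242] z 0.016 0.027 R 0.1398 th 0.9068 px [161. 278.]
    rib 183 [0.6134 0.0191 0.0246] R 0.1394 th 0.9098
56 [0.6036 0.0059 0.0428] z 0.041 0.046 R 0.123 th 0.9063 px [180. 278.]
    arm 53 [0.6038 0.0058 0.0427] R 0.1231 th 0.9046
390 [ 0.5905 -0.0114  0.0629] z 0.041 0.085 R 0.1014 th 0.9027 px [204. 278.]
    arm 193 [ 0.582  -0.0223  0.0428] R 0.0875 th 0.9019
    post 195 [ 0.599  -0.0006  0.0827] R 0.1151 th 0.9034
```

View pics/e.png

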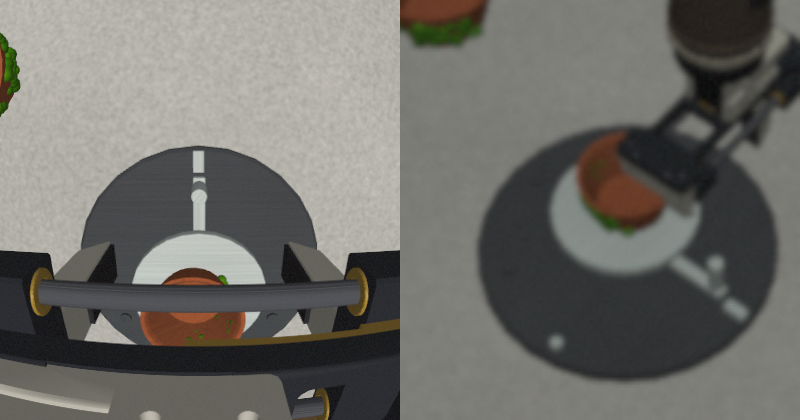

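The lever (198,180–225) and the rib (198,160) are in line, about 0.004 rad apart. The pot stands on the wheel head and the gripper is clear.

```bash
python3 -c "
from cell import job
print(job.sign_off())"
```

```text
the job is handed in; nothing more can be done
None
```

The turntable is locked: the lever lines up with the locked mark to within about 0.005 rad by the wrist camera, the pot is still on the wheel head, and the job was handed in at about 10 s of the 38 s allowed.

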